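# Prove the supported deck board and stand the jar on it

### The job

Of the three white deck boards on the blue stand, only the one held by four dark bolts has a hidden crossbar under it; the other two just sag. Before anything stands on it, press down firmly on the bolted board with the fingertips until it pushes back with about 10 N and hold a moment, then gently stand the amber jar with the blue lid upright in the middle of that board and let go. Leave the clear jar with the white lid where it is.

Things in the scene. Friction and masses are not known exactly. Their poses are not given: they have to be found in the camera images.
- firm_board: The supported board: white, 200 (its x) by 90 (its y) by 8 mm, a dark 17 mm bolt head, 1 mm proud, near each corner (84 mm in x, 30 mm in y from the middle). Origin: centre of its top face, 52 mm above the bench; z up. Stiff spring: gives from about 2 N, then 3 N per mm (10 N: 3 mm down), stop at 14 mm; springs back. It lies in any of the stand's three places.
- stand: Blue fixed stand, 226 (its x) by 316 (its y) by 50 mm high, origin at the centre of its underside. On it lie three white boards side by side along its y, centres 94 mm apart, tops 2 mm above its rim. The two boards without bolts have a black 26 mm spot near one end and sag 10 mm under 4 N.
- amber_jar_mid (a point): Middle of the amber-brown jar with a blue lid, to be placed: round, 50 mm across, 80 mm tall, about 0.35 kg, standing on the bench. The point lies on its axis, 40 mm above its foot; z along the axis, up.
- clear_jar_mid (a point): Middle of the bystander, a pale clear jar of the same shape with a white lid, 40 mm above its foot. To be left alone.
Not all that is in view belongs to the job. What is meant by the part that bears amber_jar_mid is not green, and is the larger of those in its own colour.

How it is judged:
By the outcome, as a careful person would: the job done as asked, in the order asked, and still so for the second after the job is handed in, with the robot touching nothing.
It also fails if it takes over 64 s, if anything falls off the work surface, if the arm or the gripper's body presses on something with over 40 N, if the wrist force passes 120 N, or if a joint passes its speed limit or range.

### The arm

A 7-joint arm with a two-finger parallel gripper is mounted at the origin on the work surface. World frame = base frame: x ahead of the robot, y to its left, z up, the work surface at z = 0. Lengths are in mm, angles in rad, forces in N, time in s.
With the tool pointing down it reaches from about 400 to 875 mm from the base axis. Payload 4.4 kg.
Tool frame: the origin (TCP) lies at the very end of the fingers, on their centre line; the grasp point (between the pads) lies 19 mm behind it; z points along the fingers, y is the line along which they close (so a half turn about z gives the same grasp; the last joint's range is limited). The gripper opens to 85 mm and grips with 20 to 120 N. Pads are 22 mm wide; open, the fingers measure 114 mm over their backs; the gripper's body (76 mm by 85 mm) begins 54 mm behind the grasp point. The pads swing forward as they close: fully open they stand 13 mm farther back than shut.
Start: joints at [-1.233, 0.628, 0.038, 1.517, -0.027, 0.996, -0.02], TCP at [255.373, 597.748, 231.313] pointing down, gripper open.
Joint ranges: [-3.06, 3.06], [-0.37, 2.12], [-1.25, 1.32], [0.18, 2.47], [-1.1, 4.24], [0.23, 1.98], [-2.94, 2.94]. Speed limits (rad/s): [2.57, 2.57, 3.14, 3.14, 3.14, 3.14, 3.14].

### API

Orientations are given as [roll, pitch, yaw] about the fixed x, y, z axes, in that order (R = Rz(yaw) Ry(pitch) Rx(roll)).
In Python, from cell import sensors, get_image, camera_params, order gives the robot as it stands.
- The arm moves only by the shell command python3 -m inch 'ROWS' [OPENING]. ROWS is JSON, a list that holds one entry, the list of rows, each a list of 4 numbers: the shift along the tool's x, y, z in cm, then the turn about the tool's z in degrees. A call has 1 to 8 rows; each row is the pose to reach, as a shift and turn from the pose commanded when the call began, along the tool's axes at that moment; what a row does not reach only later rows make up. A row lasts 1/12 s, in which the tool goes at most 41.7 mm and 7.16 degrees, less where a joint would pass 70% of its speed; a pose out of reach is approached as far as the arm can. A call with a gripper value outside its range is refused whole. OPENING is the finger opening in cm, from 0 to 8.54, set as the call begins (- or left out, the last holds). The fingers move at their own pace and stop on an object; the grip force is fixed at half the most. Time passes only in rows, so rows that repeat a pose let the fingers close. It gives the time, the measured TCP pose, the force, the opening and the grip force at its end, in the units of the state.
- sensors.read_state(): the state, without advancing time (a new reading comes with each control period).
- get_image(name): name is "side" or "top"; returns the picture (384x512x3 uint8, blue, green, red); there is no depth.
- camera_params(name): a dict with "mtx" (3x3 intrinsics, pixels), "rvec" (rotation vector, rad) and "tvec" (3), from world to camera coordinates, as OpenCV has them. Camera axes: x right, y down, z forward; pixel columns grow to the right and rows downward; lengths in mm; the calibration is good to about 2 mm. A picture is of the moment at which its call begins. camera_params takes no time and is no camera call.
- order.finish_job(): hands the job in; it is judged then, once.
The state is a dict: "clock": time; "qpos": joint angles; "qd": joint speeds; "tau": joint torques, N m; "eef_pos": TCP position; "tool_rot": TCP orientation; "force": force on the tool from outside, world axes, zero at the start; "torque": the same for the moment, N m; "width": finger opening in mm; "gripper_force": force on a finger pad.
Only numpy, scipy, OpenCV 4.12 (cv2) and the standard library are available. Lean on these libraries where they do the work, as an engineer would, in place of code of your own. Each camera call takes 0.05 s, during which the arm holds its last target. There are 200 camera calls.

## Working session

There is one attempt and no reset: what is moved stays moved. The work goes in short steps, Python scripts to look and compute and a shell command to move; the robot and the scene stay as the last step left them, time stands still between calls to the robot, and variables do not carry over. Pictures are saved under pics/ and viewed, at most 10 in all, crops included, and the job is handed in when it is done.

```bash
mkdir -p pics; cat > h.py <<'E'
import numpy as np,cv2
from cell import sensors,get_image,camera_params,order
from scipy.spatial.transform import Rotation as R
def ray(cam,u,v):
    p=camera_params(cam);K=np.array(p["mtx"],float);r=cv2.Rodrigues(np.array(p["rvec"],float))[0];t=np.array(p["tvec"],float).ravel()
    d=r.T@np.linalg.inv(K)@np.array([u,v,1.]);return -r.T@t,d
def onz(cam,u,v,z):
    o,d=ray(cam,u,v);return o+d*(z-o[2])/d[2]
def proj(cam,P):
    p=camera_params(cam);return cv2.projectPoints(np.array(P,float).reshape(-1,1,3),np.array(p["rvec"],float),np.array(p["tvec"],float),np.array(p["mtx"],float),None)[0].reshape(-1,2)
def rel(P):
    s=sensors.read_state();r=R.from_euler('xyz',s["tool_rot"]);return r.inv().apply(np.array(P)-s["eef_pos"])/10
E
python3 - <<'E'
from h import *
a=get_image("top");b=get_image("side")
cv2.imwrite("pics/top0.png",a);cv2.imwrite("pics/side0.png",b)
s=sensors.read_state();print(s)
for c in("top","side"):print(c,ray(c,256,192))
E
```

```text
{'clock': 0.1, 'qpos': array([-1.23279927,  0.62925836,  0.03844656,  1.51826614, -0.02703594,
        0.99630039, -0.02000177]), 'qd': array([ 9.52270847e-04, -1.86771226e-03,  7.49929654e-04,  6.15366936e-07,
       -1.36891457e-03,  4.72223675e-04,  1.62956904e-03]), 'tau': array([ 3.98809643e-03, -5.64531112e+01,  1.23077787e+00, -1.93973082e+01,
        1.12963677e-02,  5.44497292e-03,  1.83472122e-05]), 'eef_pos': array([255.13638758, 597.22481078, 230.47860224]), 'tool_rot': array([-3.13987788e+00, -1.15375814e-05,  2.73777285e+00]), 'force': array([-0.41275559,  0.13182869, -0.21750801]), 'torque': array([-0.00640954, -0.00768712,  0.00428581]), 'gripper_force': 0.0, 'width': 85.3691574740273}
top (array([379.15384668,  61.86770908, 894.438933  ]), array([ 0.20748127, -0.00603956, -0.97835956]))
side (array([ 143.5691171 , -403.75395727,  477.71405814]), array([ 0.57195137,  0.60193214, -0.55788024]))
```

View pics/top0.png

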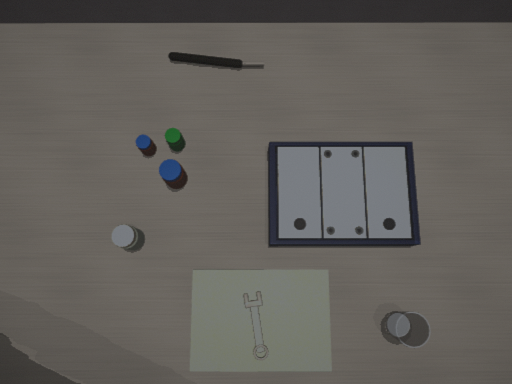

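View pics/side0.png

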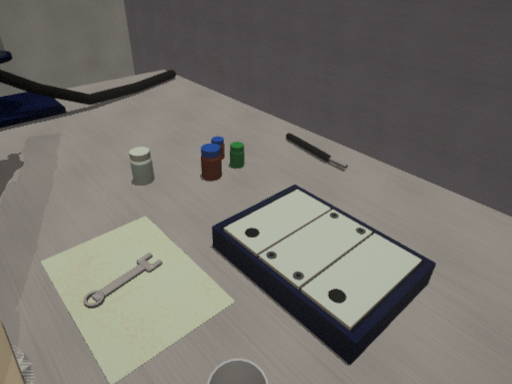

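The top view shows these candidates: the large blue lid at (171,171), a small blue lid at (144,142), a green lid at (173,135), the clear jar with a white lid at (124,236), and a glass at (400,326). By the description I choose the large blue one at (171,171). The bolted board is the middle one at (343,192), with bolts at (328,153), (355,153), (331,230) and (359,230). The side view agrees: the large jar is at (211,160).

```bash
python3 - <<'E'
from h import *
a=cv2.imread("pics/top0.png");b=cv2.imread("pics/side0.png")
hsv=cv2.cvtColor(a,cv2.COLOR_BGR2HSV)
m=cv2.inRange(hsv,(100,140,90),(130,255,255));n,l,st,c=cv2.connectedComponentsWithStats(m)
for i in range(1,n):
    if st[i,4]>30: 
        z=80
        print("blue",st[i],c[i],onz("top",*c[i],z))
print("small blue z50",onz("top",144,142,50),"green",onz("top",173,135,50),"clear",onz("top",124,236,80))
g=cv2.cvtColor(a,cv2.COLOR_BGR2GRAY)
w=cv2.inRange(g,130,255);w[:, :272]=0;w[:140]=0;w[245:]=0
roi=cv2.bitwise_not(w);n,l,st,c=cv2.connectedComponentsWithStats(roi[145:240,275:412].copy())
P=[]
for i in range(1,n):
    if 15<st[i,4]<400:
        q=c[i]+[275,145];X=onz("top",*q,53);print(st[i,4],q.round(1),X.round(1))
        if st[i,4]<75:P.append(X)
P=np.array(P);print("board centre",P.mean(0),P)
cv2.imwrite("pics/crop1.png",cv2.resize(np.hstack([a[110:210,110:220],b[120:200,170:280].repeat(1,0)[:80] if 0 else cv2.copyMakeBorder(b[120:200,170:280],0,20,0,0,0)]),None,fx=3.6,fy=3.6))
E
```

```text
blue [136 135  14  13 149] [142.62416107 141.16778523] [662.54509227 297.7909268   80.        ]
blue [159 160  22  20 343] [169.59475219 169.40524781] [600.41114735 237.90328712  80.        ]
small blue z50 [671.057056   303.34356178  50.        ] green [687.2140714  239.99602526  50.        ] clear [460.75950369 324.92719337  80.        ]
board centre nan []<stdin>:18: RuntimeWarning: Mean of empty slice.
  ret = ret.dtype.type(ret / rcount)
```

View pics/crop1.png

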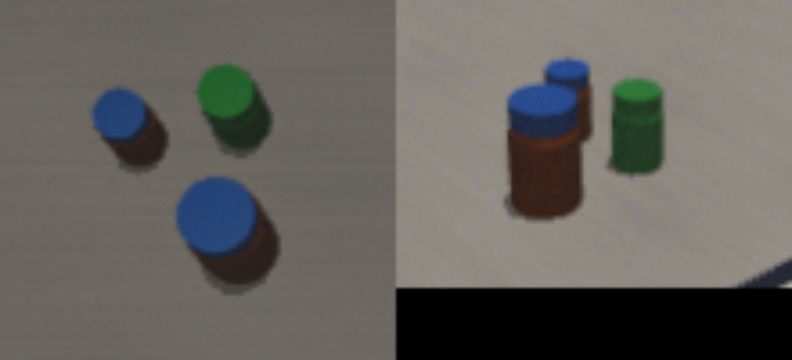

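The crop confirms it: the larger amber jar with the blue lid, and the small blue and green bottles are clear of it. Next, the bolts.

```bash
python3 - <<'E'
from h import *
a=cv2.imread("pics/top0.png");g=cv2.cvtColor(a,cv2.COLOR_BGR2GRAY)
P=[]
for u,v in((328,153),(355,153),(331,230),(359,230)):
    x=g[v-7:v+8,u-7:u+8].astype(int)
    w=np.clip(np.median(x)*1.0-15-x,0,None); yy,xx=np.mgrid[-7:8,-7:8]; w[(xx**2+yy**2)>36]=0
    q=[u+(w*xx).sum()/w.sum(),v+(w*yy).sum()/w.sum()];X=onz("top",*q,53);P.append(X);print(np.round(q,1),X.round(1),np.median(x),x.min())
P=np.array(P);c=P.mean(0);print("board",c.round(1)); d=P[:2].mean(0)-P[2:].mean(0);print("xaxis",d,np.degrees(np.arctan2(d[1],d[0])))
# jar cross-check in side
print(proj("side",[[600.4,237.9,80],[600.4,237.9,0]]))
h=cv2.cvtColor(cv2.imread("pics/side0.png"),cv2.COLOR_BGR2HSV);m=cv2.inRange(h,(100,140,90),(130,255,255));n,l,st,cc=cv2.connectedComponentsWithStats(m)
print([(st[i],cc[i]) for i in range(1,n) if st[i,4]>60])
print("rel board z120",rel([c[0],c[1],120]))
E
```

```text
[327.3 153.4] [643.5 -99.   53. ] 123.0 39
[354.8 153.3] [ 643.8 -158.9   53. ] 121.0 31
[330.2 230.1] [475.8 -99.1  53. ] 124.0 45
[358.7 230. ] [ 475.8 -158.8   53. ] 123.0 41
board [ 559.7 -129.    53. ]
xaxis [ 1.67868026e+02 -5.10301690e-03  0.00000000e+00] -0.0017417333052018908
[[210.94491346 146.26583036]
 [212.16229516 175.04817332]]
[(array([201, 143,  19,  10, 138], dtype=int32), array([210.81884058, 147.47101449]))]
rel board z120 [-56.54329033 -54.78952985  11.14117572]
```

```bash
python3 -m inch '[[[-56.5,-54.8,3,-23],[-56.5,-54.8,3,-23],[-56.5,-54.8,3,-23],[-56.5,-54.8,3,-23],[-56.5,-54.8,3,-23],[-56.5,-54.8,3,-23],[-56.5,-54.8,3,-23],[-56.5,-54.8,3,-23]]]' 0; python3 -c "
from h import *
print(rel([559.7,-129,180]))"
```

```text
clock: 0.77
eef_pos: [384.4, 288.5, 218.4]
tool_rot: [-3.141, -0.0, 3.139]
force: [0.5, 0.0, 0.1]
width: -0.2
gripper_force: 0.0
[-17.62523736 -41.70883099   3.84828815]
```

```bash
python3 -m inch '[[[-17.5,-41.7,4,0],[-17.5,-41.7,4,0],[-17.5,-41.7,4,0],[-17.5,-41.7,4,0],[-17.5,-41.7,4,0],[-17.5,-41.7,4,0],[-17.5,-41.7,4,0],[-17.5,-41.7,4,0]]]' 0; python3 -c "
from h import *
print(rel([559.7,-129,120]))"
```

```text
clock: 1.43
eef_pos: [512.1, -18.0, 188.9]
tool_rot: [3.141, -0.0, 3.139]
force: [1.1, -0.2, 0.2]
width: 0.1
gripper_force: 0.0
[ -4.78996527 -11.09127516   6.8894437 ]
```

```bash
python3 -m inch '[[[-4.5,-10.5,5,0],[-4.5,-10.5,9,0],[-4.5,-10.5,11,0],[-4.5,-10.5,11,0],[-4.5,-10.5,11,0],[-4.5,-10.5,11,0],[-4.5,-10.5,11,0],[-4.5,-10.5,11,0]]]' 0; python3 -c "
from h import *
print(rel([559.7,-129,52]))"
```

```text
clock: 2.1
eef_pos: [557.4, -119.5, 80.7]
tool_rot: [3.141, 0.002, 3.141]
force: [0.5, -0.5, 0.2]
width: 0.2
gripper_force: 0.0
[-0.22146651 -0.954648    2.86598071]
```

```bash
python3 -m inch '[[[-0.2,-1,1,0],[-0.2,-1,2,0],[-0.2,-1,2.5,0],[-0.2,-1,2.7,0],[-0.2,-1,2.8,0],[-0.2,-1,2.9,0],[-0.2,-1,2.9,0],[-0.2,-1,2.9,0]]]' 0
```

```text
clock: 2.77
eef_pos: [557.9, -131.1, 50.7]
tool_rot: [-3.141, -0.001, 3.139]
force: [-3.2, -0.9, 5.4]
width: 0.2
gripper_force: 2.9
```

```bash
python3 -m inch '[[[0,0,0.05,0],[0,0,0.1,0],[0,0,0.15,0],[0,0,0.15,0],[0,0,0.15,0],[0,0,0.15,0]]]' 0
```

```text
clock: 3.27
eef_pos: [557.9, -131.1, 49.7]
tool_rot: [-3.141, -0.001, 3.139]
force: [-4.0, 0.4, 8.9]
width: 0.3
gripper_force: 4.5
```

```bash
python3 -m inch '[[[0,0,0.05,0],[0,0,0.07,0],[0,0,0.07,0],[0,0,0.07,0],[0,0,0.07,0],[0,0,0.07,0],[0,0,0.07,0],[0,0,0.07,0]]]' 0;python3 -m inch '[[[0,0,0,0],[0,0,0,0],[0,0,0,0],[0,0,0,0],[0,0,0,0],[0,0,0,0],[0,0,0,0],[0,0,0,0]]]' 0
```

```text
clock: 3.93
eef_pos: [557.9, -131.0, 49.1]
tool_rot: [-3.141, -0.001, 3.139]
force: [-4.5, 0.2, 10.0]
width: 0.2
gripper_force: 5.3
clock: 4.6
eef_pos: [557.9, -131.0, 49.1]
tool_rot: [-3.141, -0.001, 3.139]
force: [-3.8, -0.1, 10.6]
width: 0.1
gripper_force: 5.3
```

The board pushed back with about 10.3 N for over 1 s. Next I lift and go to the jar.

```bash
python3 -m inch '[[[0,0,-2,0],[0,0,-5,0],[0,0,-9,0],[0,2,-12,0],[-0.5,6,-12,0],[-1,10,-12,0],[-1.5,14,-12,0],[-2,18,-12,0]]]' 0; python3 -m inch '[[[-2.2,23,0,0],[-2.2,23,0,0],[-2.2,23,0,0],[-2.2,23,0,0],[-2.2,23,0,0],[-2.2,23,0,0],[-2.2,23,0,0],[-2.2,23,0,0]]]' 8.5; python3 - <<'E'
from h import *
print(rel([600.4,237.9,26]),sensors.read_state()["width"])
cv2.imwrite("pics/t2.png",get_image("top"))
E
```

```text
clock: 5.27
eef_pos: [579.1, 51.0, 168.6]
tool_rot: [3.141, 0.001, 3.139]
force: [-0.1, -0.1, -0.3]
width: -0.1
gripper_force: 0.0
clock: 5.93
eef_pos: [600.5, 281.4, 167.6]
tool_rot: [3.141, -0.001, -3.14]
force: [-0.1, -1.4, 0.6]
width: 84.7
gripper_force: 0.0
[ 1.21492188e-02 -4.36365187e+00  1.41566084e+01] 84.72223152074884
```

```bash
python3 -m inch '[[[0,-2.5,0,0],[0,-4.4,0,0],[0,-4.4,2,0],[0,-4.4,4,0],[0,-4.4,5,0],[0,-4.4,5,0],[0,-4.4,5,0]]]' 8.5; python3 - <<'E'
from h import *
print(rel([600.4,237.9,26]))
a=get_image("top");b=get_image("side")
cv2.imwrite("pics/a2.png",np.hstack([cv2.resize(a[110:230,110:230],(400,400)),cv2.resize(b[60:200,140:280],(400,400))]))
E
```

```text
clock: 6.57
eef_pos: [601.4, 233.8, 117.9]
tool_rot: [-3.141, -0.001, 3.138]
force: [-0.2, -0.2, -0.4]
width: 84.9
gripper_force: 0.0
[0.09107007 0.4124941  9.18882898]
```

View pics/a2.png

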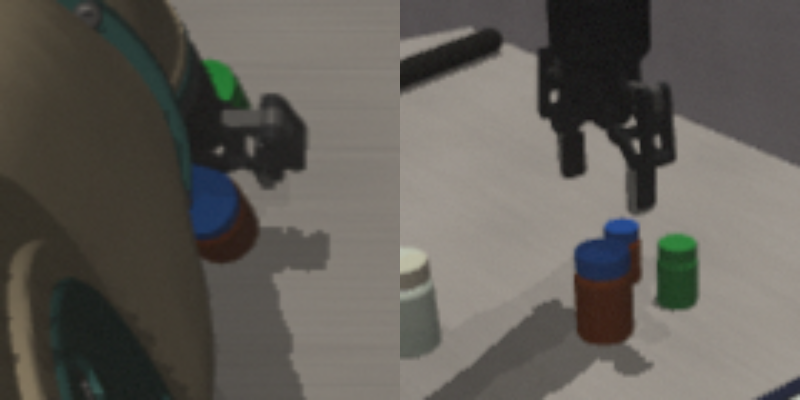

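The gripper stands over the amber jar, fingertips at crop (571,175) and (640,210) on either side of the lid at (602,262). Descending.

```bash
python3 -m inch '[[[0.1,0.4,1,0],[0.1,0.4,3,0],[0.1,0.4,5,0],[0.1,0.4,7,0],[0.1,0.4,8.5,0],[0.1,0.4,9.2,0],[0.1,0.4,9.2,0],[0.1,0.4,9.2,0]]]' 8.5; python3 -m inch '[[[0,0,0,0],[0,0,0,0],[0,0,0,0],[0,0,0,0],[0,0,0,0],[0,0,0,0],[0,0,0,0],[0,0,0,0]]]' 4.5
```

```text
clock: 7.33
eef_pos: [600.7, 239.3, 26.3]
tool_rot: [3.141, 0.0, 3.139]
force: [1.0, 0.3, 0.2]
width: 84.9
gripper_force: 0.0
clock: 8.0
eef_pos: [601.3, 239.6, 27.7]
tool_rot: [3.14, 0.002, 3.139]
force: [-0.3, 0.8, 5.5]
width: 48.7
gripper_force: 61.5
```

```bash
python3 -m inch '[[[0,0,-0.5,0],[0,0,-2,0],[0,0,-4,0],[0,0,-6.5,0],[0,0,-9,0],[0,0,-11,0],[0,0,-12,0],[0,0,-12,0]]]' 4.5; python3 -c "
from h import *
print(rel([559.7,-129,147]))"
```

```text
clock: 8.67
eef_pos: [601.8, 239.3, 148.6]
tool_rot: [3.14, 0.004, 3.139]
force: [0.6, 0.2, -3.6]
width: 48.6
gripper_force: 62.8
[  4.11880685 -36.84065507   0.07587712]
```

```bash
python3 -m inch '[[[0.1,-1,0,0],[0.4,-3,0,0],[0.7,-6,0,0],[1,-9,0,0],[1.4,-12.5,0,0],[1.8,-16,0,0],[2.2,-19.5,0,0],[2.6,-23,0,0]]]' 4.5;python3 -m inch '[[[0.4,-3.5,0,0],[0.8,-7,0,0],[1.2,-10,0,0],[1.4,-12,0,0],[1.5,-13.3,0,0],[1.5,-13.8,0,0],[1.5,-13.8,0,0],[1.5,-13.8,0,0]]]' 4.5;python3 - <<'E'
from h import *
print(rel([559.7,-129,147]))
a=get_image("top");b=get_image("side")
cv2.imwrite("pics/a3.png",np.hstack([cv2.resize(a[120:260,250:390],(400,400)),cv2.resize(b[90:330,210:450],(400,400))]))
E
```

```text
clock: 9.33
eef_pos: [571.5, 6.3, 144.0]
tool_rot: [-3.141, -0.004, 3.139]
force: [0.2, -0.3, -3.8]
width: 48.0
gripper_force: 62.7
clock: 10.0
eef_pos: [558.5, -127.3, 145.4]
tool_rot: [3.14, -0.001, 3.141]
force: [-0.1, 1.1, -2.8]
width: 48.4
gripper_force: 62.8
[-0.11900138 -0.17144973 -0.15853852]
```

View pics/a3.png

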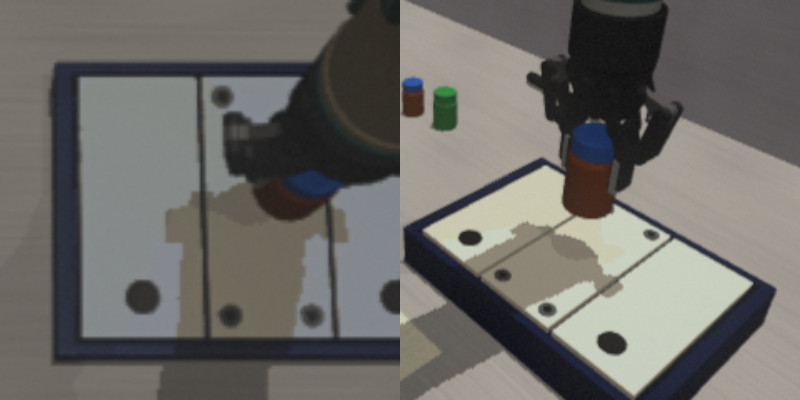

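The jar hangs upright over the middle bolted board, jar at crop (588,175) in the side half. Lowering gently.

```bash
python3 -m inch '[[[-0.1,-0.2,1,0],[-0.2,-0.2,2.5,0],[-0.2,-0.2,4,0],[-0.2,-0.2,5.2,0],[-0.2,-0.2,5.9,0],[-0.2,-0.2,6.1,0],[-0.2,-0.2,6.1,0],[-0.2,-0.2,6.1,0]]]' 4.5; python3 -m inch '[[[0,0,0.05,0],[0,0,0.1,0],[0,0,0.15,0],[0,0,0.2,0],[0,0,0.2,0],[0,0,0.2,0]]]' 4.5
```

```text
clock: 10.77
eef_pos: [561.1, -131.0, 85.3]
tool_rot: [-3.141, 0.001, 3.139]
force: [-0.9, 0.3, -2.0]
width: 48.2
gripper_force: 62.7
clock: 11.27
eef_pos: [560.6, -131.1, 83.1]
tool_rot: [3.142, 0.0, 3.139]
force: [-0.6, 0.6, -2.4]
width: 48.6
gripper_force: 62.7
```

```bash
python3 -m inch '[[[0,0,0.05,0],[0,0,0.1,0],[0,0,0.15,0],[0,0,0.2,0],[0,0,0.2,0],[0,0,0.2,0]]]' 4.5;  python3 -m inch '[[[0,0,0.03,0],[0,0,0.06,0],[0,0,0.1,0],[0,0,0.1,0],[0,0,0.1,0]]]' 4.5
```

```text
clock: 11.77
eef_pos: [560.5, -131.1, 81.0]
tool_rot: [3.142, -0.0, 3.139]
force: [-0.5, -0.4, -3.8]
width: 48.5
gripper_force: 62.7
clock: 12.18
eef_pos: [560.6, -131.0, 80.0]
tool_rot: [3.142, -0.0, 3.139]
force: [-0.2, -0.3, -3.0]
width: 48.5
gripper_force: 62.7
```

```bash
python3 -m inch '[[[0,0,0.03,0],[0,0,0.06,0],[0,0,0.1,0],[0,0,0.1,0],[0,0,0.1,0]]]' 4.5;  python3 -m inch '[[[0,0,0.03,0],[0,0,0.06,0],[0,0,0.06,0],[0,0,0.06,0],[0,0,0.06,0]]]' 4.5
```

```text
clock: 12.6
eef_pos: [560.6, -131.1, 79.2]
tool_rot: [-3.142, 0.0, 3.139]
force: [-0.4, -0.9, -0.7]
width: 47.8
gripper_force: 62.9
clock: 13.02
eef_pos: [560.6, -131.1, 78.5]
tool_rot: [-3.142, -0.0, 3.139]
force: [-1.2, -0.0, 2.3]
width: 48.2
gripper_force: 63.1
```

Jar is seated. Releasing.

```bash
python3 -m inch '[[[0,0,0,0],[0,0,0,0],[0,0,0,0],[0,0,0,0],[0,0,0,0],[0,0,0,0]]]' 7.5; python3 -m inch '[[[0,0,-0.5,0],[0,0,-2,0],[0,0,-4,0],[0,0,-6.5,0],[0,0,-9,0],[0,0,-11.5,0],[0,0,-12.5,0],[0,0,-12.5,0]]]' 7.5
```

```text
clock: 13.52
eef_pos: [560.7, -131.0, 78.4]
tool_rot: [3.142, 0.0, 3.139]
force: [0.9, 0.6, 0.4]
width: 74.5
gripper_force: 0.0
clock: 14.18
eef_pos: [562.4, -131.4, 206.2]
tool_rot: [-3.141, 0.006, 3.139]
force: [-0.0, 0.0, -0.2]
width: 75.0
gripper_force: 0.0
```

```bash
python3 -m inch '[[[0,4,0,0],[0,8,0,0],[0,12,0,0],[0,16,0,0],[0,20,0,0],[0,20,0,0],[0,20,0,0],[0,20,0,0]]]' 7.5; python3 - <<'E'
from h import *
a=get_image("top");b=get_image("side")
for n,i in(("top",a),("side",b)):
    h=cv2.cvtColor(i,cv2.COLOR_BGR2HSV);m=cv2.inRange(h,(100,140,90),(130,255,255));k,l,st,cc=cv2.connectedComponentsWithStats(m)
    for j in range(1,k):
        if st[j,4]>60:print(n,st[j],cc[j],onz(n,*cc[j],132).round(1))
print(proj("side",[[560,-129,132],[560,-129,52]]))
cv2.imwrite("pics/a4.png",np.hstack([cv2.resize(a,(400,300)),cv2.resize(b,(400,300))]))
E
```

```text
clock: 14.85
eef_pos: [560.2, 68.5, 202.1]
tool_rot: [-3.14, -0.002, 3.14]
force: [0.0, -0.9, 0.1]
width: 74.9
gripper_force: 0.0
top [136 135  14  13 148] [142.58108108 141.18918919] [644.4 282.8 132. ]
side [312 199  28  17 373] [325.61930295 207.35924933] [ 553.8 -134.5  132. ]
[[325.34655792 204.33105832]
 [319.20615798 241.72905202]]
```

View pics/a4.png

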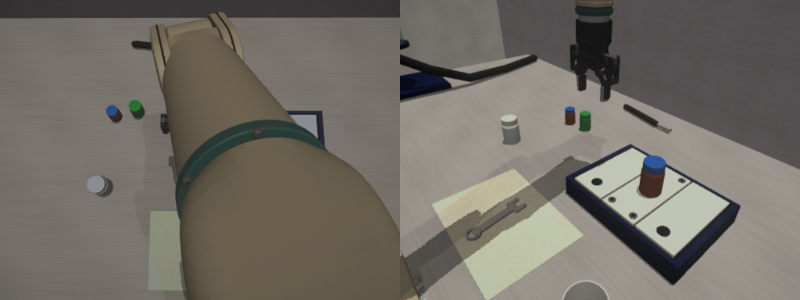

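The amber jar stands upright in the middle of the bolted board: lid at (326,207) in the side view, against a predicted (325,204) for the lid top. The clear jar has not moved, and the arm touches nothing.

```bash
python3 -m inch '[[[0,0,0,0],[0,0,0,0],[0,0,0,0],[0,0,0,0]]]' && python3 -c "
from cell import order
print(order.finish_job())"
```

```text
clock: 15.28
eef_pos: [561.1, 68.3, 203.4]
tool_rot: [-3.142, 0.0, 3.138]
force: [0.0, 0.0, -0.1]
width: 74.8
gripper_force: 0.0
the job is handed in; nothing more can be done
None
```

The job is handed in at 15.3 s: I pressed the bolted board to about 10 N and held it for about a second, then stood the amber jar upright in its middle and let go, leaving the clear jar untouched.

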